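Turn a recessed trim knob down onto its hidden stop

TASK

Before a watch movement is connected, take the blue dust cover off the bench supply and lay it flat on the bench top, its knob up. Then reach into the well with the fingers and turn the small sunken trim knob clockwise until you feel it come up against its sprung end stop, and leave it resting against the stop, without forcing it any further. Leave the other things where they are.

Things in the scene. Friction and masses are not known exactly. Their poses are not given: they have to be found in the camera images.
- supply: Grey flat bench supply fixed on a 2 mm thin white bench mat, 140 x 180 x 46 mm (x, y, z). Origin: centre of its underside; z up. A blank display and two 4 mm high sockets lie on the +y half of its top, a round well in the -y half. Bare bench top lies to the right of the mat as the robot sees it (world -y).
- well_mouth (a point): Centre of the round well's mouth, level with the supply's top (48 mm above the bench). The well is 76 mm across and 34 mm deep, its floor 14 mm above the bench. The knob stands in its middle, 32 mm from the bar's flat sides to the wall, so two fingers must go in nearly closed, about 30 mm apart.
- trim_knob: Sunken knob: upright bar 30 mm long (its x), 12 mm thick (its y), from 5 to 25 mm above the well's floor, white line on its +x end; under it a skirt 32 mm across, 5 mm high. Origin: on its axis at the well's floor; z up. Turns clockwise from above (yaw falls) with a dry drag of 0.12 N m and stays where left. The stop is 0.4 to 2.4 rad clockwise of the start: only feel can tell.
- stop_pad: Sprung end stop hidden under the floor of the well. Origin: on the knob's axis; its pose does not tell where the knob meets it. From first touch (20 mm from the axis) the moment grows by 0.6 N m per rad on top of the drag; let go, the knob springs back to at most 0.2 rad past touch. It must not be pushed with over 11 N (0.22 N m on top of the drag, 0.35 rad past touch).
- cover: Loose round blue dust cover that closes the well, 60 g. Origin: centre of its underside; z up. Black spigot 72 mm across, 3 mm high, which sits in the well; above it a blue flange 86 mm across from 3 to 7 mm, resting on the supply's top; in the middle a blue knob 15 to 18 mm across from 7 to 29 mm. Laid on the bench its origin is at z = 0 (on the mat 2 mm).
- movement_holder: Bystander: small steel movement holder, 54 x 62 x 16 mm, standing on the mat in front of the supply, between it and the robot. Origin: centre of its underside.
- loupe: Bystander: black eye loupe, 35 mm across, 39 mm high, standing on the mat in front of the supply, between it and the robot. Origin: centre of its underside.
- round_box: Bystander: pale pink round box, 42 mm across, 20 mm high, standing on the mat in front of the supply, between it and the robot. Origin: centre of its underside.
Not all that is in view belongs to the job. Several things have the shape of the cover; the one meant has the colours described above.

How it is judged:
By the outcome, as a careful person would: the job done as asked, in the order asked, and still so for the second after the job is handed in, with the robot touching nothing.
It also fails if it takes over 67 s, if anything falls off the work surface, if the arm or the gripper's body presses on something with over 40 N, if the wrist force passes 120 N, or if a joint passes its speed limit or range.

ROBOT

A 7-joint arm with a two-finger parallel gripper is mounted at the origin on a cart in front of the work surface, level with it; the furniture and walls round the work are solid. World frame = base frame: x ahead of the robot, y to its left, z up, the work surface at z = 0. Lengths are in m, angles in rad, forces in N, time in s.
With the tool pointing down it reaches from about 0.425 to 0.925 m from the base axis. Payload 6.8 kg.
Tool frame: the origin (TCP) lies at the very end of the fingers, on their centre line; the grasp point (between the pads) lies 19 mm behind it (r.grip_depth is the distance from the TCP to the grasp point, in m); z points along the fingers, y is the direction in which the jaws open and shut (so a half turn about z gives the same grasp; the last joint's range is limited). The gripper opens to 85 mm and grips with 20 to 120 N. Pads are 22 mm wide; open, the fingers measure 114 mm over their backs; the gripper's body (76 mm by 85 mm) begins 54 mm behind the grasp point. The pads swing forward as they close: fully open they stand 13 mm farther back than shut.
Start: joints at [-1.343, 0.477, 0.022, 1.555, -0.011, 1.109, -0.083], TCP at [0.222, 0.637, 0.231] pointing down, gripper open.
Joint ranges: [-2.96, 2.96], [-0.34, 2.1], [-1.41, 1.46], [0.24, 2.44], [-1.37, 4.51], [0.17, 1.92], [-2.96, 2.96]. Speed limits (rad/s): [2.39, 2.39, 3.14, 3.14, 3.14, 3.14, 3.14].

INTERFACE

Orientations are given as a rotation vector (axis times angle).
In Python, from bench import status, eyes, workorder, spotter, r gives the robot as it stands.
- The arm moves only by the tool drive_tool, never from a script. Its argument "commands" is a list of rows, each an object of numbers: "rx", "ry", "rz": the turn, a rotation vector about the world's x, y, z normalised to -1 to 1, where 1 is 8 degrees; "tx", "ty", "tz": the shift along the world's x, y, z normalised to -1 to 1, where 1 is 20 mm; "grip": the closure, from -1 (fully open) to 1 (shut). A call has 1 to 10 rows; each row shifts and turns the commanded pose from where the row before left it; what a row does not reach is not made up. A row lasts 1/8 s, in which the tool goes at most 62.5 mm and 10.7 degrees, less where a joint would pass 70% of its speed; a pose out of reach is approached as far as the arm can. A call with a number of a shift or a turn outside -1 to 1 is refused whole. A call with a gripper value outside its range is refused whole. The fingers move at their own pace and stop on an object; "grip_force" is the grip in N (left out, the last holds). Time passes only in rows, so rows that do not move let the fingers close. It gives the time, the measured TCP pose, the force and the opening at its end, in the units of the state.
- status.get_obs(): the state, without advancing time (a new reading comes with each control period).
- eyes.grab_frame(name): name is "side" or "top"; returns a dict with "frame" (480x640x3 uint8, blue, green, red), "range_z" (480x640 float32, m along the optical axis (not along the pixel's ray), 0 where there is no reading), "fx", "fy", "cx", "cy" (pixels), "T" (4x4, takes a point from camera to world coordinates). Camera axes: x right, y down, z forward; pixel columns grow to the right and rows downward; lengths in m; the calibration is good to about 2 mm. A picture is of the moment at which its call begins.
- workorder.hand_in(): hands the job in, once; it reports no verdict.
Trained networks look in the newest picture that a camera, given by its name, has taken for a name from the list of things; names that differ only in an ending like _2 or _b are one class to them, and where a whole thing is asked for, a point or a joint stands for the part that bears it (a point fixed in the world has none). Each returns a list of dicts, best first, with "confidence" (0 to 1); they miss things now and then, are a little off and sometimes report something else, mostly with a low value. They report only what shows in the picture. A call takes as long as a camera call. They do not tell look-alikes from the thing itself.
- spotter.boxes_of(camera, target): "position" ([column, row] as shares, 0 to 1, of the picture: columns of its width, rows of its height, amid what is visible of it).
- spotter.masks_of(camera, target): "mask" (480x640 bool, what is visible of it) and "position" ([column, row] as shares, 0 to 1, of the picture: columns of its width, rows of its height, amid what is visible of it).
The state is a dict: "clock": time; "joints": joint angles; "qvel": joint speeds; "tau": joint torques, N m; "tcp_pos": TCP position; "orientation": TCP orientation; "contact_force": force on the tool from outside, world axes, zero at the start; "moment": the same for the moment, N m; "grip_width": finger opening in m.
Only numpy, scipy, OpenCV 4.12 (cv2) and the standard library are available. Lean on these libraries where they do the work, as an engineer would, in place of code of your own. Each camera call takes 0.05 s, during which the arm holds its last target.

## Working session

There is one attempt and no reset: what is moved stays moved. The work goes in short steps, Python scripts to look and compute and a tool call to move; the robot and the scene stay as the last step left them, time stands still between calls to the robot, and variables do not carry over. Pictures are saved under pics/ and viewed, and the job is handed in when it is done.

Besides the shell and the picture viewer there is one more tool, called after "Emit:" as a command line: name --argument value ..., lists and objects as JSON in quotes. drive_tool: Moves the arm, as the interface text tells. Scaled input: -1 to 1 covers 20 mm each way for a shift and 8 degrees each way for a turn. Its arguments: {"type":"object","properties":{"commands":{"type":"array","items":{"type":"object","properties":{"rx":{"type":"number"},"ry":{"type":"number"},"rz":{"type":"number"},"tx":{"type":"number"},"ty":{"type":"number"},"tz":{"type":"number"},"grip":{"type":"number"}}}},"grip_force":{"type":"number"}},"required":["commands"]}

```bash
ls; mkdir -p pics; cat > h.py <<'E'
from bench import status, eyes, workorder, spotter, r
import numpy as np, cv2
def px2w(f,u,v,d=None):
    z=f["range_z"][int(round(v)),int(round(u))] if d is None else d
    p=np.array([(u-f["cx"])/f["fx"]*z,(v-f["cy"])/f["fy"]*z,z,1]); return (f["T"]@p)[:3]
def cloud(f):
    z=f["range_z"]; v,u=np.mgrid[:480,:640]
    P=np.stack([(u-f["cx"])/f["fx"]*z,(v-f["cy"])/f["fy"]*z,z,np.ones_like(z)],-1)@f["T"].T
    return P[...,:3]
E
python3 - <<'E'
from h import *
print(status.get_obs(), r.grip_depth)
for n in ["side","top"]:
    f=eyes.grab_frame(n); cv2.imwrite(f"pics/{n}0.png",f["frame"]); print(n,f["fx"],f["T"])
    for t in ["cover","supply","trim_knob","movement_holder","loupe","round_box","well_mouth"]:
        try:
            print(t,[(round(b["confidence"],2),np.round(np.array(b["position"])*[640,480]).tolist(),np.round(px2w(f,*np.clip(np.array(b["position"])*[640,480],0,[639,479])),3)) for b in spotter.boxes_of(n,t)])
        except Exception as e: print(t,e)
E
```

```text
pics
{'clock': 0.0, 'joints': array([-1.34308404,  0.47781795,  0.02238345,  1.55642087, -0.01148913,
        1.10931579, -0.08309875]), 'qvel': array([ 1.62918896e-05,  1.44740644e-03,  1.38342050e-03, -9.27887794e-04,
       -9.20803008e-04, -6.33907705e-04,  9.69760174e-04]), 'tau': array([ 1.97410518e-04, -5.96449149e+01,  1.60830639e+00, -2.81192887e+01,
        1.25406525e-02,  9.59708792e-03,  2.58707274e-05]), 'tcp_pos': array([0.22228728, 0.63673319, 0.23032752]), 'orientation': array([-5.25010626e-01, -3.09726880e+00,  2.87100838e-03]), 'contact_force': array([ 0.07639555, -0.62841895,  0.16710663]), 'moment': array([ 0.00374928, -0.01533523,  0.01502255]), 'grip_width': 0.08518857663886657} 0.0187
side 507.6078175342845 [[-0.9220991  -0.18707362  0.33872807  0.05000102]
 [-0.38694211  0.43897494 -0.81091109  1.17156766]
 [ 0.00300694 -0.87880855 -0.47716506  0.65139871]
 [ 0.          0.          0.          1.        ]]
cover [(0.89, [269.0, 250.0], array([0.556, 0.247, 0.061])), (0.7, [257.0, 329.0], array([0.472, 0.468, 0.012])), (0.51, [303.0, 209.0], array([ 0.624, -0
[... 401 characters left out ...]
20625e-01  2.31251591e-01  2.74763399e-01]
 [-9.99831312e-01 -1.78108003e-02  4.48588610e-03  1.66950796e-01]
 [-2.44738018e-04 -2.31294967e-01 -9.72883641e-01  9.56403689e-01]
 [ 0.00000000e+00  0.00000000e+00  0.00000000e+00  1.00000000e+00]]
cover [(0.74, [456.0, 198.0], array([ 0.614, -0.105,  0.004])), (0.6, [283.0, 219.0], array([0.545, 0.242, 0.065])), (0.58, [177.0, 258.0], array([0.476, 0.45 , 0.021]))]
supply [(0.83, [255.0, 226.0], array([0.537, 0.297, 0.046]))]
trim_knob []
movement_holder [(0.74, [250.0, 327.0], array([0.344, 0.303, 0.012]))]
loupe []
round_box [(0.74, [213.0, 309.0], array([0.377, 0.373, 0.024]))]
well_mouth [(0.8, [260.0, 226.0], array([0.534, 0.287, 0.049]))]
```

View pics/top0.png

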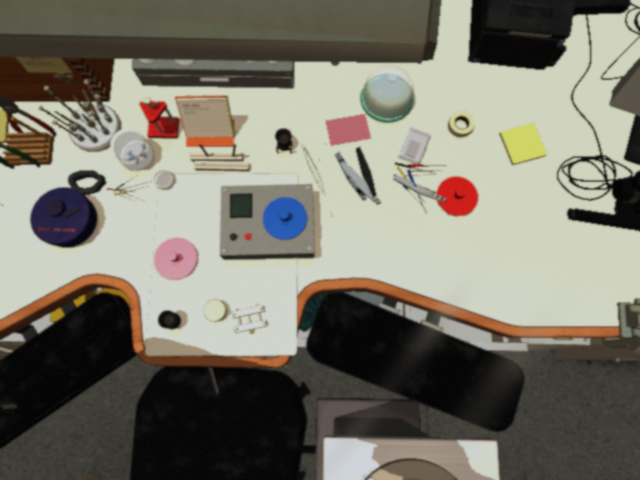

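View pics/side0.png

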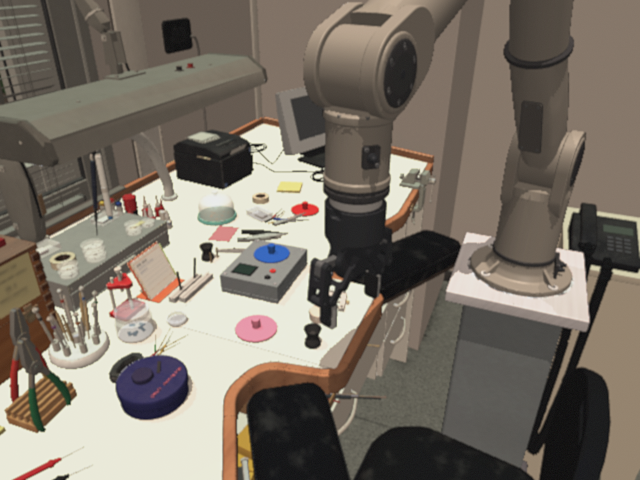

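```bash
python3 - <<'E'
from h import *
for n in ["side","top"]:
    f=eyes.grab_frame(n); P=cloud(f); hsv=cv2.cvtColor(f["frame"],cv2.COLOR_BGR2HSV)
    for b in spotter.masks_of(n,"cover"):
        m=b["mask"]&(f["range_z"]>0); c=hsv[m].mean(0)
        p=P[m]; print(n,round(b["confidence"],2),b["mask"].sum(),c.round(),np.median(p,0).round(4))
        if 95<c[0]<125:
            print(np.percentile(p,[0,2,10,25,50,75,90,98,100],axis=0).round(4))
            fl=p[(p[:,2]>.044)&(p[:,2]<.058)]; kn=p[p[:,2]>.066]
            (cc,rr)=cv2.minEnclosingCircle(fl[:,:2].astype(np.float32)); print("fl",len(fl),cc,rr,"knob",len(kn),kn.mean(0),kn.min(0),kn.max(0))
    if n=="top":
        for b in spotter.masks_of(n,"supply"):
            m=b["mask"]&(f["range_z"]>0);p=P[m];p=p[(p[:,2]>.042)]
            print("supply",cv2.minAreaRect(p[:,:2].astype(np.float32)*1000),np.median(p[:,2]))
        z=P[...,2]; print("bench z",[ (np.round(P[v,u],3).tolist()) for u,v in [(380,230),(385,245),(297,220),(340,260),(270,290),(330,160)]])
        cv2.imwrite("pics/topc.png",cv2.resize(f["frame"][140:300,120:520],None,fx=2,fy=2,interpolation=cv2.INTER_CUBIC))
E
```

```text
side 0.95 911 [166.  87. 224.] [0.4747 0.465  0.0091]
side 0.83 298 [  2. 170. 212.] [ 0.6171 -0.1001  0.0081]
side 0.66 570 [109. 160. 176.] [0.5486 0.2477 0.0523]
[[0.5111 0.1876 0.0462]
 [0.5134 0.1953 0.0477]
 [0.5217 0.2157 0.0498]
 [0.5343 0.2325 0.0513]
 [0.5486 0.2477 0.0523]
 [0.5642 0.2638 0.0534]
 [0.5805 0.2758 0.0595]
 [0.5892 0.2835 0.0738]
 [0.5954 0.2859 0.0761]]
fl 508 (0.5501363277435303, 0.23683537542819977) 0.04948379844427109 knob 43 [0.55225747 0.24528588 0.07191281] [0.5447436  0.23630479 0.06619568] [0.56097674 0.25327848 0.07609221]
top 0.91 1502 [162.  72. 201.] [0.4765 0.4564 0.0082]
top 0.76 1487 [109. 190. 170.] [0.5505 0.2394 0.051 ]
[[0.5106 0.1993 0.0427]
 [0.5143 0.203  0.0474]
 [0.5227 0.2114 0.0488]
 [0.5349 0.2232 0.0498]
 [0.5505 0.2394 0.051 ]
 [0.5697 0.257  0.0521]
 [0.5827 0.2692 0.0536]
 [0.5921 0.2785 0.0732]
 [0.5979 0.2828 0.0785]]
fl 1392 (0.5539412498474121, 0.23983916640281677) 0.044125862419605255 knob 75 [0.55142934 0.24042713 0.07245837] [0.54283564 0.23253414 0.06618469] [0.56025993 0.24815623 0.0784524 ]
supply ((551.134521484375, 275.6258544921875), (142.06680297851562, 180.51898193359375), 2.22402286529541) 0.04705070908524589
bench z [[0.545, 0.051, 0.001], [0.514, 0.041, -0.001], [0.548, 0.217, 0.051], [0.482, 0.131, -0.002], [0.418, 0.268, 0.002], [0.696, 0.154, -0.001]]
```

View pics/topc.png

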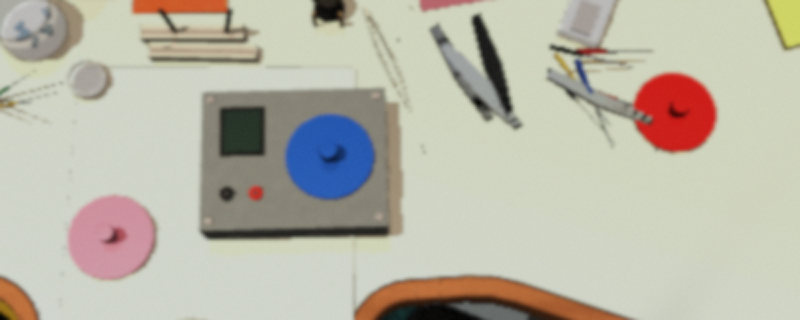

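Emit:
drive_tool --commands '[{"tx":0.82,"ty":-0.98,"grip":0},{"tx":0.82,"ty":-0.98,"grip":0},{"tx":0.82,"ty":-0.98,"grip":0},{"tx":0.82,"ty":-0.98,"grip":0},{"tx":0.82,"ty":-0.98,"grip":0},{"tx":0.82,"ty":-0.98,"grip":0},{"tx":0.82,"ty":-0.98,"grip":0},{"tx":0.82,"ty":-0.98,"grip":0},{"tx":0.82,"ty":-0.98,"grip":0},{"tx":0.82,"ty":-0.98,"grip":0}]' --grip_force 30

```text
validation failed for argument at $.co...
```

Emit:
drive_tool --commands '[{"tx":0.82,"ty":-0.98,"grip":0},{"tx":0.82,"ty":-0.98,"grip":0},{"tx":0.82,"ty":-0.98,"grip":0},{"tx":0.82,"ty":-0.98,"grip":0},{"tx":0.82,"ty":-0.98,"grip":0},{"tx":0.82,"ty":-0.98,"grip":0},{"tx":0.82,"ty":-0.98,"grip":0},{"tx":0.82,"ty":-0.98,"grip":0},{"tx":0.82,"ty":-0.98,"grip":0},{"tx":0.82,"ty":-0.98,"grip":0}]'

```text
validation failed for argument at $.co...
```

Emit:
drive_tool --commands '[{"tx":0.82,"ty":-0.98,"tz":0.0,"rx":0.0,"ry":0.0,"rz":0.0,"grip":0.0}]' --grip_force 30

```text
clock: 1.18
tcp_pos: [0.2371, 0.6185, 0.231]
orientation: [-0.519, -3.097, -0.001]
contact_force: [1.2, -0.7, -0.6]
grip_width: 0.0699
```

Emit:
drive_tool --commands '[{"tx":0.83,"ty":-0.98,"tz":0,"rx":0,"ry":0,"rz":0,"grip":0},{"tx":0.83,"ty":-0.98,"tz":0,"rx":0,"ry":0,"rz":0,"grip":0},{"tx":0.83,"ty":-0.98,"tz":0,"rx":0,"ry":0,"rz":0,"grip":0},{"tx":0.83,"ty":-0.98,"tz":0,"rx":0,"ry":0,"rz":0,"grip":0},{"tx":0.83,"ty":-0.98,"tz":0,"rx":0,"ry":0,"rz":0,"grip":0},{"tx":0.83,"ty":-0.98,"tz":0,"rx":0,"ry":0,"rz":0,"grip":0},{"tx":0.83,"ty":-0.98,"tz":0,"rx":0,"ry":0,"rz":0,"grip":0},{"tx":0.83,"ty":-0.98,"tz":0,"rx":0,"ry":0,"rz":0,"grip":0},{"tx":0.83,"ty":-0.98,"tz":0,"rx":0,"ry":0,"rz":0,"grip":0},{"tx":0.83,"ty":-0.98,"tz":0,"rx":0,"ry":0,"rz":0,"grip":0}]'

```text
clock: 2.42
tcp_pos: [0.406, 0.4199, 0.2315]
orientation: [0.526, 3.097, 0.0]
contact_force: [1.0, -0.7, 0.4]
grip_width: 0.0428
```

Emit:
drive_tool --commands '[{"tx":0.83,"ty":-0.98,"tz":0,"rx":0,"ry":0,"rz":0,"grip":0},{"tx":0.83,"ty":-0.98,"tz":0,"rx":0,"ry":0,"rz":0,"grip":0},{"tx":0.83,"ty":-0.98,"tz":0,"rx":0,"ry":0,"rz":0,"grip":0},{"tx":0.83,"ty":-0.98,"tz":0,"rx":0,"ry":0,"rz":0,"grip":0},{"tx":0.83,"ty":-0.98,"tz":0,"rx":0,"ry":0,"rz":0,"grip":0},{"tx":0.83,"ty":-0.98,"tz":0,"rx":0,"ry":0,"rz":0,"grip":0},{"tx":0.83,"ty":-0.98,"tz":0,"rx":0,"ry":0,"rz":0,"grip":0},{"tx":0.83,"ty":-0.98,"tz":0,"rx":0,"ry":0,"rz":0,"grip":0},{"tx":0.83,"ty":-0.98,"tz":0,"rx":0,"ry":0,"rz":0,"grip":0},{"tx":0,"ty":0,"tz":0,"rx":0,"ry":0,"rz":0,"grip":0}]'

```text
clock: 3.68
tcp_pos: [0.5556, 0.2418, 0.2315]
orientation: [0.533, 3.095, -0.001]
contact_force: [-0.5, -0.9, 0.6]
grip_width: 0.0425
```

Emit:
drive_tool --commands '[{"tx":-0.16,"ty":0,"tz":-1,"rx":0,"ry":0,"rz":0,"grip":0},{"tx":0,"ty":0,"tz":-1,"rx":0,"ry":0,"rz":0,"grip":0},{"tx":0,"ty":0,"tz":-1,"rx":0,"ry":0,"rz":0,"grip":0},{"tx":0,"ty":0,"tz":-1,"rx":0,"ry":0,"rz":0,"grip":0},{"tx":0,"ty":0,"tz":-1,"rx":0,"ry":0,"rz":0,"grip":0},{"tx":0,"ty":0,"tz":-1,"rx":0,"ry":0,"rz":0,"grip":0},{"tx":0,"ty":0,"tz":-1,"rx":0,"ry":0,"rz":0,"grip":0},{"tx":0,"ty":0,"tz":0,"rx":0,"ry":0,"rz":0,"grip":0}]'

```text
clock: 4.68
tcp_pos: [0.5492, 0.2454, 0.09]
orientation: [-0.523, -3.095, 0.002]
contact_force: [-0.4, 0.5, -0.8]
grip_width: 0.0426
```

```bash
python3 - <<'E'
from h import *
o=status.get_obs();print(o["tcp_pos"],o["joints"],o["contact_force"],o["moment"])
for n in ["side","top"]:
    f=eyes.grab_frame(n); u,v=(268,250) if n=="side" else (285,215)
    cv2.imwrite(f"pics/{n}1.png",cv2.resize(f["frame"][v-75:v+75,u-100:u+100],None,fx=4,fy=4,interpolation=cv2.INTER_CUBIC))
E
```

```text
[0.54921111 0.24542464 0.09002642] [-0.64149651  0.5271192   0.15625948  1.85762908 -0.11391265  0.76867902
  0.8121424 ] [-0.4201408   0.49314739 -0.77301427] [ 0.01685576 -0.01284776  0.0464267 ]
```

View pics/side1.png

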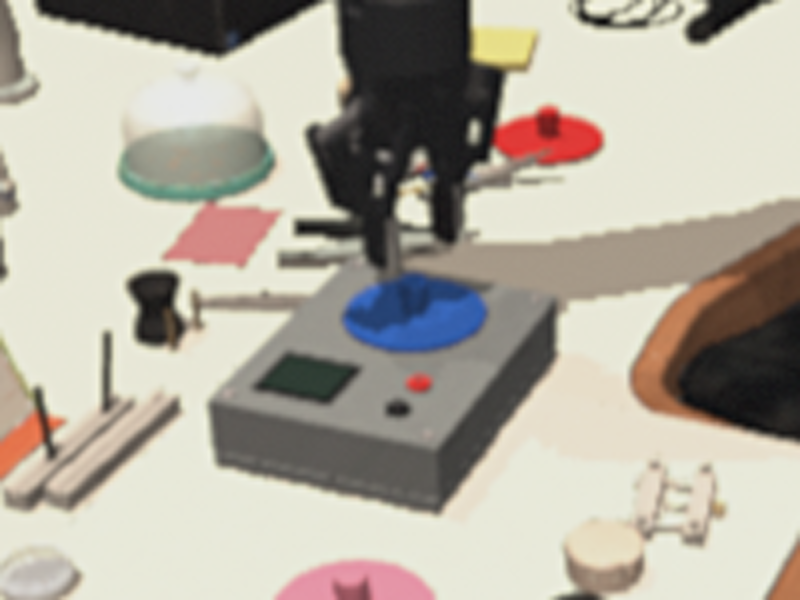

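View pics/top1.png

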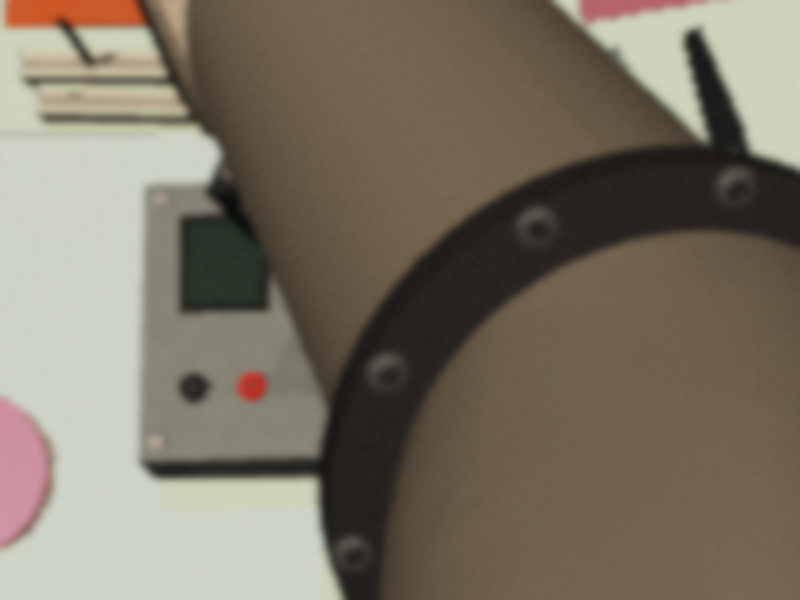

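Emit:
drive_tool --commands '[{"tx":0.14,"ty":-0.17,"tz":0,"rx":0,"ry":0,"rz":0,"grip":0},{"tx":0,"ty":0,"tz":-0.8,"rx":0,"ry":0,"rz":0,"grip":0},{"tx":0,"ty":0,"tz":-0.8,"rx":0,"ry":0,"rz":0,"grip":0},{"tx":0,"ty":0,"tz":0,"rx":0,"ry":0,"rz":0,"grip":0}]'

```text
clock: 5.28
tcp_pos: [0.5523, 0.2413, 0.0572]
orientation: [-0.524, -3.094, 0.004]
contact_force: [-0.2, -0.4, 0.3]
grip_width: 0.0429
```

```bash
python3 - <<'E'
from h import *
o=status.get_obs();print(o["tcp_pos"],o["contact_force"],o["moment"])
n="side"
f=eyes.grab_frame(n); u,v=268,240
cv2.imwrite(f"pics/{n}2.png",cv2.resize(f["frame"][v-50:v+50,u-65:u+65],None,fx=6,fy=6,interpolation=cv2.INTER_CUBIC))
E
```

```text
[0.55230619 0.24132551 0.05716634] [-0.24255982 -0.35264365  0.25905193] [-0.00061411  0.02261038  0.04386526]
```

View pics/side2.png

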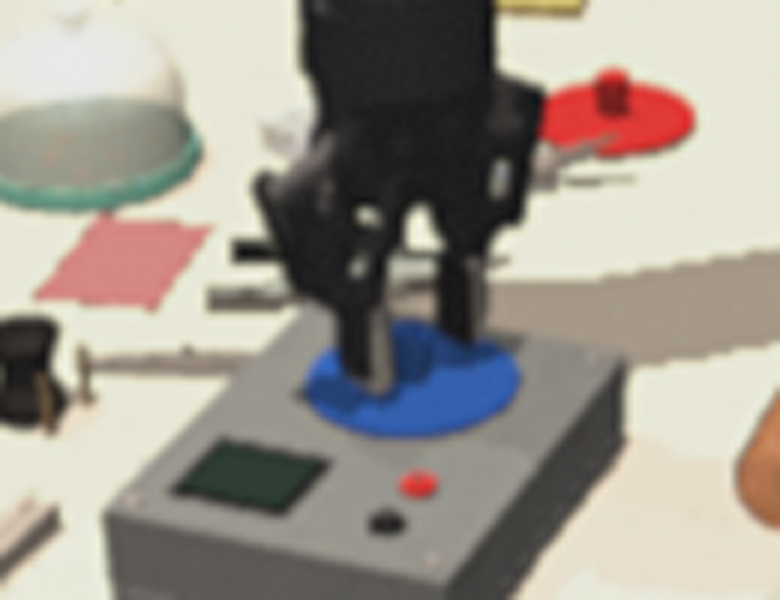

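Emit:
drive_tool --commands '[{"tx":0,"ty":0,"tz":0,"rx":0,"ry":0,"rz":0,"grip":1},{"tx":0,"ty":0,"tz":0,"rx":0,"ry":0,"rz":0,"grip":1},{"tx":0,"ty":0,"tz":0,"rx":0,"ry":0,"rz":0,"grip":1},{"tx":0,"ty":0,"tz":0,"rx":0,"ry":0,"rz":0,"grip":1},{"tx":0,"ty":0,"tz":0,"rx":0,"ry":0,"rz":0,"grip":1}]' --grip_force 30

```text
clock: 5.95
tcp_pos: [0.5542, 0.2421, 0.0597]
orientation: [0.525, 3.097, 0.001]
contact_force: [-0.7, 0.1, 2.3]
grip_width: 0.0168
```

```bash
python3 - <<'E'
from h import *
o=status.get_obs();print(o["tcp_pos"],o["contact_force"],o["moment"],o["grip_width"])
E
```

```text
[0.55417231 0.24211068 0.05972865] [-0.74214458  0.08670876  2.26598883] [0.01989737 0.09244501 0.03145993] 0.01678654348659627
```

Emit:
drive_tool --commands '[{"tx":0,"ty":0,"tz":0.5,"rx":0,"ry":0,"rz":0,"grip":1},{"tx":0,"ty":0,"tz":0.5,"rx":0,"ry":0,"rz":0,"grip":1},{"tx":0,"ty":0,"tz":1,"rx":0,"ry":0,"rz":0,"grip":1},{"tx":0,"ty":0,"tz":1,"rx":0,"ry":0,"rz":0,"grip":1},{"tx":0,"ty":0,"tz":1,"rx":0,"ry":0,"rz":0,"grip":1},{"tx":0,"ty":0,"tz":0,"rx":0,"ry":0,"rz":0,"grip":1}]'

```text
clock: 6.7
tcp_pos: [0.555, 0.2424, 0.1413]
orientation: [0.525, 3.095, 0.004]
contact_force: [0.3, -0.1, -0.4]
grip_width: 0.0163
```

Emit:
drive_tool --commands '[{"tx":-0.25,"ty":-0.96,"tz":0,"rx":0,"ry":0,"rz":0,"grip":1},{"tx":-0.25,"ty":-0.96,"tz":0,"rx":0,"ry":0,"rz":0,"grip":1},{"tx":-0.25,"ty":-0.96,"tz":0,"rx":0,"ry":0,"rz":0,"grip":1},{"tx":-0.25,"ty":-0.96,"tz":0,"rx":0,"ry":0,"rz":0,"grip":1},{"tx":-0.25,"ty":-0.96,"tz":0,"rx":0,"ry":0,"rz":0,"grip":1},{"tx":-0.25,"ty":-0.96,"tz":0,"rx":0,"ry":0,"rz":0,"grip":1},{"tx":-0.25,"ty":-0.96,"tz":0,"rx":0,"ry":0,"rz":0,"grip":1},{"tx":-0.25,"ty":-0.96,"tz":0,"rx":0,"ry":0,"rz":0,"grip":1},{"tx":-0.25,"ty":-0.96,"tz":0,"rx":0,"ry":0,"rz":0,"grip":1},{"tx":0,"ty":0,"tz":0,"rx":0,"ry":0,"rz":0,"grip":1}]'

```text
clock: 7.95
tcp_pos: [0.5084, 0.0671, 0.1394]
orientation: [-0.53, -3.096, 0.001]
contact_force: [-0.0, -0.0, -1.6]
grip_width: 0.0163
```

```bash
python3 - <<'E'
from h import *
o=status.get_obs();print(o["tcp_pos"],o["contact_force"],o["moment"],o["grip_width"])
for n in ["side","top"]:
    f=eyes.grab_frame(n); P=cloud(f)
    hsv=cv2.cvtColor(f["frame"],cv2.COLOR_BGR2HSV)
    m=(abs(hsv[...,0].astype(int)-109)<9)&(hsv[...,1]>120)&(f["range_z"]>0)&(P[...,1]<.2); p=P[m]; 
    if len(p): print(n,len(p),np.percentile(p,[2,10,50,90,98],axis=0).round(3))
    cv2.imwrite(f"pics/{n}3.png",f["frame"][100:400])
E
```

```text
[0.50843308 0.06709656 0.13935301] [-0.02904633 -0.02167549 -1.58414928] [ 0.04134659 -0.00579982  0.00042353] 0.016305310617119463
side 274 [[0.469 0.043 0.13 ]
 [0.477 0.053 0.131]
 [0.501 0.078 0.132]
 [0.532 0.103 0.134]
 [0.541 0.108 0.151]]
top 1027 [[0.467 0.034 0.127]
 [0.473 0.043 0.129]
 [0.492 0.074 0.131]
 [0.509 0.1   0.149]
 [0.52  0.107 0.188]]
```

View pics/side3.png

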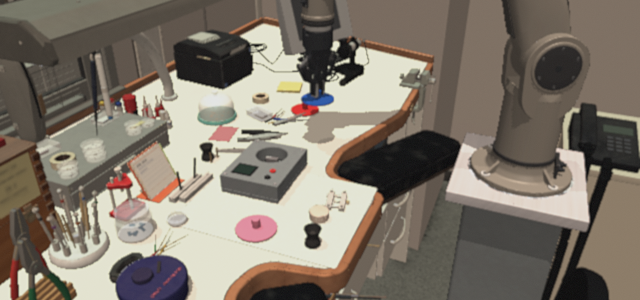

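View pics/top3.png

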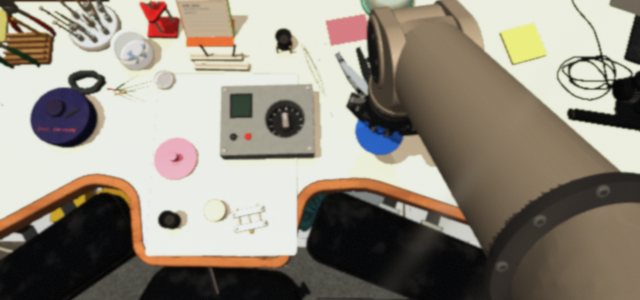

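Emit:
drive_tool --commands '[{"tx":0,"ty":0,"tz":-1,"rx":0,"ry":0,"rz":0,"grip":1},{"tx":0,"ty":0,"tz":-1,"rx":0,"ry":0,"rz":0,"grip":1},{"tx":0,"ty":0,"tz":-1,"rx":0,"ry":0,"rz":0,"grip":1},{"tx":0,"ty":0,"tz":-1,"rx":0,"ry":0,"rz":0,"grip":1},{"tx":0,"ty":0,"tz":-1,"rx":0,"ry":0,"rz":0,"grip":1},{"tx":0,"ty":0,"tz":-0.5,"rx":0,"ry":0,"rz":0,"grip":1},{"tx":0,"ty":0,"tz":-0.25,"rx":0,"ry":0,"rz":0,"grip":1},{"tx":0,"ty":0,"tz":-0.2,"rx":0,"ry":0,"rz":0,"grip":1},{"tx":0,"ty":0,"tz":0,"rx":0,"ry":0,"rz":0,"grip":1}]'

```text
clock: 9.18
tcp_pos: [0.509, 0.0692, 0.0205]
orientation: [0.525, 3.097, 0.0]
contact_force: [-0.4, -0.2, 0.5]
grip_width: 0.0167
```

Emit:
drive_tool --commands '[{"tx":0,"ty":0,"tz":-0.2,"rx":0,"ry":0,"rz":0,"grip":1},{"tx":0,"ty":0,"tz":0,"rx":0,"ry":0,"rz":0,"grip":1},{"tx":0,"ty":0,"tz":0,"rx":0,"ry":0,"rz":0,"grip":1}]'

```text
clock: 9.55
tcp_pos: [0.5089, 0.0691, 0.0164]
orientation: [0.525, 3.097, 0.0]
contact_force: [0.1, -0.1, -0.5]
grip_width: 0.0165
```

Emit:
drive_tool --commands '[{"tx":0,"ty":0,"tz":-0.08,"rx":0,"ry":0,"rz":0,"grip":1},{"tx":0,"ty":0,"tz":0,"rx":0,"ry":0,"rz":0,"grip":1},{"tx":0,"ty":0,"tz":0,"rx":0,"ry":0,"rz":0,"grip":0.2},{"tx":0,"ty":0,"tz":0,"rx":0,"ry":0,"rz":0,"grip":0.2},{"tx":0,"ty":0,"tz":0,"rx":0,"ry":0,"rz":0,"grip":0.2},{"tx":0,"ty":0,"tz":1,"rx":0,"ry":0,"rz":0,"grip":0.2},{"tx":0,"ty":0,"tz":1,"rx":0,"ry":0,"rz":0,"grip":0.2},{"tx":0,"ty":0,"tz":1,"rx":0,"ry":0,"rz":0,"grip":0.2},{"tx":0,"ty":0,"tz":1,"rx":0,"ry":0,"rz":0,"grip":0.2},{"tx":0,"ty":0,"tz":1,"rx":0,"ry":0,"rz":0,"grip":0.2}]'

```text
clock: 10.8
tcp_pos: [0.5086, 0.0691, 0.1153]
orientation: [-0.525, -3.097, 0.0]
contact_force: [-0.1, -0.1, -0.1]
grip_width: 0.0342
```

```bash
python3 - <<'E'
from h import *
o=status.get_obs();print(o["tcp_pos"],o["joints"],o["contact_force"],o["moment"],o["grip_width"])
for n in ["side","top"]:
    f=eyes.grab_frame(n); P=cloud(f)
    hsv=cv2.cvtColor(f["frame"],cv2.COLOR_BGR2HSV)
    m=(abs(hsv[...,0].astype(int)-109)<9)&(hsv[...,1]>120)&(f["range_z"]>0)&(P[...,1]<.2); p=P[m]; 
    if len(p): print(n,len(p),np.percentile(p,[2,10,50,90,98],axis=0).round(3))
    for t in ["trim_knob","well_mouth"]:
      for b in spotter.masks_of(n,t):
        m=b["mask"]&(f["range_z"]>0); p=P[m].astype(np.float32)
        print(n,t,round(b["confidence"],2),m.sum(),np.array(b["position"])*[640,480],np.median(p,0))
        if len(p)>50 : print(cv2.minEnclosingCircle(p[:,:2]))
    u,v=(283,265) if n=="side" else (285,218)
    cv2.imwrite(f"pics/{n}4.png",cv2.resize(f["frame"][v-37:v+38,u-50:u+50],None,fx=8,fy=8,interpolation=cv2.INTER_CUBIC))
    np.savez(f"{n}4.npz",**f)
E
```

```text
[0.50864199 0.06908127 0.11534628] [-0.42444225  0.36826106  0.20450042  2.05452992 -0.11002021  0.7289985
  1.08389193] [-0.10977352 -0.14966029 -0.08847825] [0.04309262 0.04022196 0.00708375] 0.034179302484474275
side 357 [[0.47  0.039 0.004]
 [0.478 0.052 0.006]
 [0.504 0.076 0.008]
 [0.532 0.104 0.016]
 [0.542 0.11  0.028]]
side trim_knob 0.58 47 [269.184 260.688] [0.55508065 0.24636605 0.03655105]
side well_mouth 0.72 3634 [261.824 270.192] [0.5419774  0.3131678  0.04656475]Traceback (most recent call last):
  File "<stdin>", line 12, in <module>
cv2.error: OpenCV(4.12.0) /io/opencv/modules/imgproc/src/shapedescr.cpp:201: error: (-215:Assertion failed) count >= 0 && (depth == CV_32F || depth == CV_32S) in function 'minEnclosingCircle'
```

Cover lies flat (flange top 8 mm, knob 28 mm). Now measure the well and knob.

```bash
python3 - <<'E'
from h import *
for n in ["side","top"]:
    f=eyes.grab_frame(n); P=cloud(f)
    for t in ["trim_knob"]:
      for b in spotter.masks_of(n,t):
        m=b["mask"]&(f["range_z"]>0); p=P[m]
        print(n,t,round(b["confidence"],2),m.sum(),np.array(b["position"])*[640,480],np.median(p,0))
        q=p[(p[:,2]>.034)&(p[:,2]<.045)].astype(np.float32)
        if len(q)>5: print(len(q),cv2.minAreaRect(q[:,:2]*1000), q.mean(0))
    u,v=(283,265) if n=="side" else (285,218)
    cv2.imwrite(f"pics/{n}4.png",cv2.resize(f["frame"][v-37:v+38,u-50:u+50],None,fx=8,fy=8,interpolation=cv2.INTER_CUBIC))
    np.savez(f"{n}4.npz",**f)
    # well region: below top
    D=(np.hypot(P[...,0]-.553,P[...,1]-.242)<.05)&(f["range_z"]>0)
    low=D&(P[...,2]<.043); p=P[low].astype(np.float32)
    print(n,"low",len(p),cv2.minEnclosingCircle(np.ascontiguousarray(p[:,:2])))
    bar=D&(P[...,2]>.034)&(P[...,2]<.043)&(np.hypot(P[...,0]-.553,P[...,1]-.242)<.022); q=P[bar].astype(np.float32)
    print("bar",len(q),cv2.minAreaRect(np.ascontiguousarray(q[:,:2]*1000)),q.mean(0))
E
```

```text
side trim_knob 0.6 57 [271.616 260.976] [0.55460881 0.24599378 0.03704422]
42 ((553.0490112304688, 243.65194702148438), (27.0533504486084, 14.626084327697754), 3.016667127609253) [0.5527093  0.24493559 0.03769041]
side low 342 ((0.5603126287460327, 0.23046639561653137), 0.036511294543743134)
bar 51 ((552.9801025390625, 243.6483154296875), (29.370241165161133, 14.626084327697754), 3.016667127609253) [0.55279624 0.24443367 0.03779228]
top trim_knob 0.62 193 [286.976 223.584] [0.55138165 0.23952901 0.02618338]
89 ((551.8226928710938, 240.55784606933594), (29.44011116027832, 11.869038581848145), 8.1426420211792) [0.5514592  0.24061105 0.03750853]
top low 1125 ((0.5537128448486328, 0.24044093489646912), 0.045804765075445175)
bar 90 ((551.8226928710938, 240.55784606933594), (29.44011116027832, 11.869038581848145), 8.1426420211792) [0.55162483 0.24057855 0.03748396]
```

View pics/side4.png

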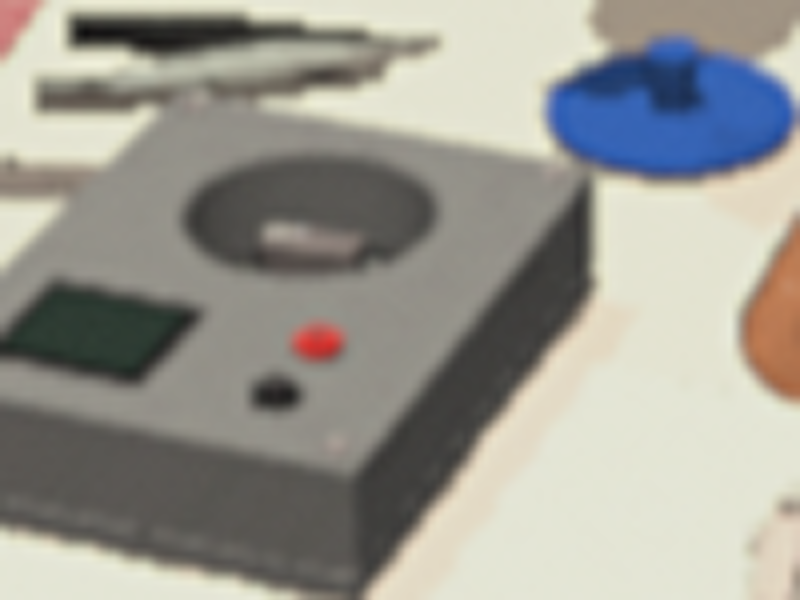

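View pics/top4.png

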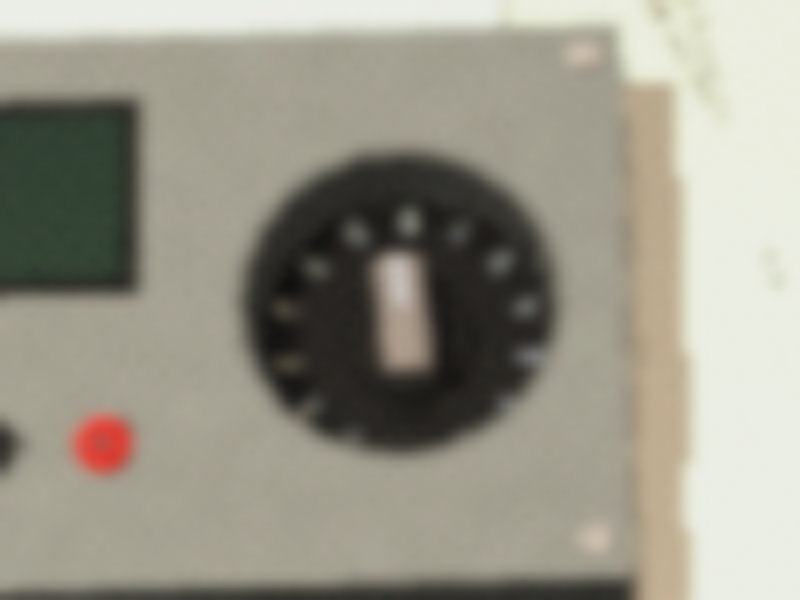

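Emit:
drive_tool --commands '[{"tx":0.24,"ty":0.95,"tz":0,"rx":0,"ry":0,"rz":0.364,"grip":0.3},{"tx":0.24,"ty":0.95,"tz":0,"rx":0,"ry":0,"rz":0.364,"grip":0.3},{"tx":0.24,"ty":0.95,"tz":0,"rx":0,"ry":0,"rz":0.364,"grip":0.3},{"tx":0.24,"ty":0.95,"tz":0,"rx":0,"ry":0,"rz":0.364,"grip":0.3},{"tx":0.24,"ty":0.95,"tz":0,"rx":0,"ry":0,"rz":0.364,"grip":0.3},{"tx":0.24,"ty":0.95,"tz":0,"rx":0,"ry":0,"rz":0.364,"grip":0.3},{"tx":0.24,"ty":0.95,"tz":0,"rx":0,"ry":0,"rz":0.364,"grip":0.3},{"tx":0.24,"ty":0.95,"tz":0,"rx":0,"ry":0,"rz":0.364,"grip":0.3},{"tx":0.24,"ty":0.95,"tz":0,"rx":0,"ry":0,"rz":0.364,"grip":0.3},{"tx":0,"ty":0,"tz":0,"rx":0,"ry":0,"rz":0,"grip":0.3}]'

```text
clock: 12.4
tcp_pos: [0.5521, 0.2424, 0.1147]
orientation: [-0.196, 3.135, 0.002]
contact_force: [-0.4, -0.3, -0.4]
grip_width: 0.0298
```

Emit:
drive_tool --commands '[{"tx":0,"ty":0,"tz":-1,"rx":0,"ry":0,"rz":0,"grip":0.3},{"tx":0,"ty":0,"tz":-1,"rx":0,"ry":0,"rz":0,"grip":0.3},{"tx":0,"ty":0,"tz":0,"rx":0,"ry":0,"rz":0,"grip":0.3},{"tx":0,"ty":0,"tz":0,"rx":0,"ry":0,"rz":0,"grip":0.3}]'

```text
clock: 12.9
tcp_pos: [0.5524, 0.2397, 0.0754]
orientation: [-0.19, 3.135, -0.0]
contact_force: [-0.2, -0.6, 0.6]
grip_width: 0.0301
```

```bash
cat > st.py <<'E'
from h import *
from scipy.spatial.transform import Rotation as Ro
o=status.get_obs();R=Ro.from_rotvec(o["orientation"]).as_matrix()
y=R[:,1]; print(round(o["clock"],2),"tcp",o["tcp_pos"].round(4),"bar yaw",round(np.degrees(np.arctan2(y[1],y[0]))-90,2),"z",R[:,2].round(3),"j7",o["joints"][6].round(3),"F",o["contact_force"].round(2),"M",o["moment"].round(3),"w",round(o["grip_width"],4))
E
python3 st.py; python3 - <<'E'
from h import *
f=eyes.grab_frame("side"); u,v=270,245
cv2.imwrite("pics/side5.png",cv2.resize(f["frame"][v-50:v+50,u-65:u+65],None,fx=6,fy=6,interpolation=cv2.INTER_CUBIC))
E
```

```text
12.9 tcp [0.5524 0.2397 0.0754] bar yaw 6.92 z [ 0.001 -0.    -1.   ] j7 1.22 F [-0.24 -0.56  0.56] M [ 0.011 -0.008 -0.024] w 0.0301
```

View pics/side5.png

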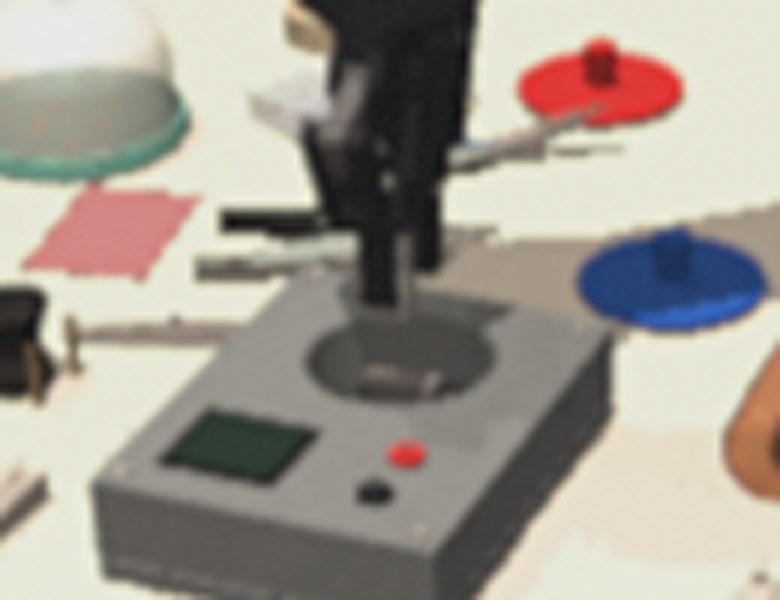

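Emit:
drive_tool --commands '[{"tx":0,"ty":0.06,"tz":-0.8,"rx":0,"ry":0,"rz":0,"grip":0.3},{"tx":0,"ty":0,"tz":-0.6,"rx":0,"ry":0,"rz":0,"grip":0.3},{"tx":0,"ty":0,"tz":-0.4,"rx":0,"ry":0,"rz":0,"grip":0.3},{"tx":0,"ty":0,"tz":-0.4,"rx":0,"ry":0,"rz":0,"grip":0.3},{"tx":0,"ty":0,"tz":0,"rx":0,"ry":0,"rz":0,"grip":0.3},{"tx":0,"ty":0,"tz":0,"rx":0,"ry":0,"rz":0,"grip":0.3}]'

```text
clock: 13.7
tcp_pos: [0.5523, 0.2414, 0.0309]
orientation: [-0.191, 3.135, 0.0]
contact_force: [0.3, 0.5, 0.1]
grip_width: 0.0301
```

```bash
python3 st.py; python3 - <<'E'
from h import *
f=eyes.grab_frame("side"); u,v=270,245
cv2.imwrite("pics/side6.png",cv2.resize(f["frame"][v-50:v+50,u-65:u+65],None,fx=6,fy=6,interpolation=cv2.INTER_CUBIC))
E
python3 st.py
```

```text
13.7 tcp [0.5523 0.2414 0.0309] bar yaw 6.96 z [ 0.  0. -1.] j7 1.221 F [0.35 0.47 0.09] M [-0.038 -0.064 -0.017] w 0.0301
13.75 tcp [0.5523 0.2415 0.031 ] bar yaw 6.96 z [ 0.001  0.    -1.   ] j7 1.221 F [-0.02  0.36  0.13] M [ 0.091  0.008 -0.007] w 0.03
```

View pics/side6.png

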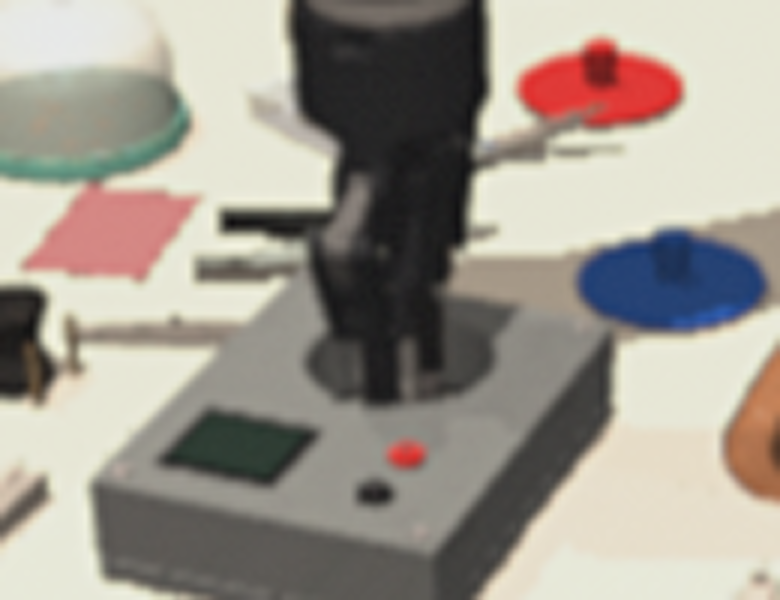

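Emit:
drive_tool --commands '[{"tx":0,"ty":0,"tz":-0.35,"rx":0,"ry":0,"rz":0,"grip":0.3},{"tx":0,"ty":0,"tz":0,"rx":0,"ry":0,"rz":0,"grip":0.3},{"tx":0,"ty":0,"tz":0,"rx":0,"ry":0,"rz":0,"grip":0.5},{"tx":0,"ty":0,"tz":0,"rx":0,"ry":0,"rz":0,"grip":1},{"tx":0,"ty":0,"tz":0,"rx":0,"ry":0,"rz":0,"grip":1},{"tx":0,"ty":0,"tz":0,"rx":0,"ry":0,"rz":0,"grip":1},{"tx":0,"ty":0,"tz":0,"rx":0,"ry":0,"rz":0,"grip":1}]' --grip_force 30

```text
clock: 14.62
tcp_pos: [0.5521, 0.2416, 0.0239]
orientation: [-0.191, 3.136, 0.001]
contact_force: [-1.0, 0.3, 2.5]
grip_width: 0.0111
```

```bash
python3 st.py
```

```text
14.62 tcp [0.5521 0.2416 0.0239] bar yaw 6.98 z [ 0.  0. -1.] j7 1.222 F [-0.95  0.26  2.53] M [0.195 0.229 0.1  ] w 0.0111
```

Emit:
drive_tool --commands '[{"tx":0,"ty":0,"tz":0,"rx":0,"ry":0,"rz":-0.5,"grip":1},{"tx":0,"ty":0,"tz":0,"rx":0,"ry":0,"rz":-0.5,"grip":1},{"tx":0,"ty":0,"tz":0,"rx":0,"ry":0,"rz":0,"grip":1}]'

```text
clock: 15.0
tcp_pos: [0.5521, 0.2418, 0.0239]
orientation: [0.027, 3.141, 0.001]
contact_force: [-0.8, 1.4, 2.2]
grip_width: 0.011
```

```bash
python3 st.py; python3 - <<'E'
from h import *
eyes.grab_frame("side")
E
python3 st.py
```

```text
15.0 tcp [0.5521 0.2418 0.0239] bar yaw -1.0 z [ 0.  0. -1.] j7 1.113 F [-0.75  1.43  2.21] M [ 0.36   0.205 -0.106] w 0.011
15.05 tcp [0.552  0.2419 0.0239] bar yaw -0.96 z [ 0.     0.001 -1.   ] j7 1.114 F [-0.42  2.58  2.56] M [ 0.448  0.241 -0.092] w 0.0108
```

Emit:
drive_tool --commands '[{"tx":0,"ty":0,"tz":0,"rx":0,"ry":0,"rz":-0.5,"grip":1},{"tx":0,"ty":0,"tz":0,"rx":0,"ry":0,"rz":-0.5,"grip":1}]'

```text
clock: 15.3
tcp_pos: [0.5521, 0.242, 0.0239]
orientation: [0.248, 3.132, 0.002]
contact_force: [-1.1, 2.4, 2.8]
grip_width: 0.0107
```

```bash
python3 st.py; python3 - <<'E'
from h import *
eyes.grab_frame("side")
E
python3 st.py
```

```text
15.3 tcp [0.5521 0.242  0.0239] bar yaw -9.04 z [ 0.     0.001 -1.   ] j7 1.004 F [-1.09  2.37  2.82] M [0.587 0.215 0.151] w 0.0107
15.35 tcp [0.5521 0.242  0.0239] bar yaw -9.19 z [ 0.     0.001 -1.   ] j7 1.002 F [-2.12  2.53  2.18] M [0.67  0.294 0.002] w 0.011
```

```bash
sed -i 's/,"w",/,"t7",o["tau"][4:].round(3),"w",/' st.py; python3 st.py
```

```text
15.35 tcp [0.5521 0.242  0.0239] bar yaw -9.19 z [ 0.     0.001 -1.   ] j7 1.002 F [-2.12  2.53  2.18] M [0.67  0.294 0.002] t7 [ 0.54  -0.009  0.086] w 0.011
```

Emit:
drive_tool --commands '[{"tx":0,"ty":0,"tz":0,"rx":0,"ry":0,"rz":-0.5,"grip":1},{"tx":0,"ty":0,"tz":0,"rx":0,"ry":0,"rz":-0.5,"grip":1}]'

```text
clock: 15.6
tcp_pos: [0.5521, 0.2423, 0.0239]
orientation: [0.464, 3.107, 0.002]
contact_force: [-1.2, 3.2, 1.9]
grip_width: 0.0108
```

```bash
python3 st.py
```

```text
15.6 tcp [0.5521 0.2423 0.0239] bar yaw -16.99 z [ 0.     0.001 -1.   ] j7 0.897 F [-1.22  3.24  1.95] M [0.712 0.224 0.189] t7 [0.725 0.128 0.442] w 0.0108
```

Emit:
drive_tool --commands '[{"tx":0,"ty":0,"tz":0,"rx":0,"ry":0,"rz":-0.5,"grip":1}]'

```text
clock: 15.72
tcp_pos: [0.5521, 0.2424, 0.0239]
orientation: [0.572, 3.089, 0.002]
contact_force: [-0.7, 3.6, 1.9]
grip_width: 0.011
```

```bash
python3 st.py
```

```text
15.72 tcp [0.5521 0.2424 0.0239] bar yaw -20.98 z [ 0.     0.001 -1.   ] j7 0.843 F [-0.68  3.59  1.93] M [0.737 0.162 0.135] t7 [0.753 0.173 0.436] w 0.011
```

Emit:
drive_tool --commands '[{"tx":0,"ty":0,"tz":0,"rx":0,"ry":0,"rz":-0.5,"grip":1}]'

```text
clock: 15.85
tcp_pos: [0.5522, 0.2425, 0.0239]
orientation: [0.679, 3.067, 0.002]
contact_force: [-0.8, 4.0, 1.5]
grip_width: 0.0113
```

```bash
python3 st.py
```

```text
15.85 tcp [0.5522 0.2425 0.0239] bar yaw -24.98 z [ 0.001  0.001 -1.   ] j7 0.789 F [-0.84  3.97  1.53] M [0.786 0.089 0.142] t7 [0.782 0.22  0.436] w 0.0113
```

Emit:
drive_tool --commands '[{"tx":0,"ty":0.03,"tz":0,"rx":0,"ry":0,"rz":-0.5,"grip":1},{"tx":0.0,"ty":0.03,"tz":0,"rx":0,"ry":0,"rz":-0.5,"grip":1}]'

```text
clock: 16.1
tcp_pos: [0.5523, 0.2427, 0.0239]
orientation: [0.892, 3.012, 0.001]
contact_force: [-1.0, 2.2, 2.4]
grip_width: 0.011
```

```bash
python3 st.py
```

```text
16.1 tcp [0.5523 0.2427 0.0239] bar yaw -33.01 z [ 0.  0. -1.] j7 0.679 F [-1.04  2.18  2.37] M [0.193 0.153 0.12 ] t7 [ 0.293 -0.061  0.448] w 0.011
```

Emit:
drive_tool --commands '[{"tx":0.01,"ty":0.03,"tz":0,"rx":0,"ry":0,"rz":-0.5,"grip":1}]'

```text
clock: 16.23
tcp_pos: [0.5524, 0.2428, 0.0239]
orientation: [0.998, 2.979, -0.0]
contact_force: [-0.8, 0.2, 3.3]
grip_width: 0.011
```

```bash
python3 st.py
```

```text
16.23 tcp [0.5524 0.2428 0.0239] bar yaw -37.03 z [ 0. -0. -1.] j7 0.625 F [-0.83  0.17  3.25] M [-0.015  0.307  0.182] t7 [ 0.153 -0.401  0.448] w 0.011
```

Emit:
drive_tool --commands '[{"tx":0.01,"ty":0.03,"tz":0,"rx":0,"ry":0,"rz":-0.5,"grip":1}]'

```text
clock: 16.35
tcp_pos: [0.5524, 0.243, 0.0238]
orientation: [-1.101, -2.942, 0.001]
contact_force: [-1.7, -1.0, 4.6]
grip_width: 0.0114
```

```bash
python3 st.py
```

```text
16.35 tcp [0.5524 0.243  0.0238] bar yaw -41.05 z [-0.    -0.001 -1.   ] j7 0.57 F [-1.73 -0.98  4.64] M [-0.23   0.393  0.101] t7 [-0.013 -0.63   0.45 ] w 0.0114
```

Emit:
drive_tool --commands '[{"tx":0,"ty":0,"tz":0,"rx":0,"ry":0,"rz":-0.5,"grip":1}]'

```text
clock: 16.48
tcp_pos: [0.5525, 0.243, 0.0239]
orientation: [-1.203, -2.902, 0.001]
contact_force: [-1.5, 0.6, 3.5]
grip_width: 0.0109
```

```bash
python3 st.py
```

```text
16.48 tcp [0.5525 0.243  0.0239] bar yaw -45.05 z [-0.    -0.001 -1.   ] j7 0.517 F [-1.52  0.58  3.46] M [-0.068  0.268  0.12 ] t7 [ 0.142 -0.366  0.437] w 0.0109
```

Emit:
drive_tool --commands '[{"tx":0.02,"ty":0.0,"tz":0,"rx":0,"ry":0,"rz":-0.5,"grip":1}]'

```text
clock: 16.6
tcp_pos: [0.5526, 0.2431, 0.0239]
orientation: [-1.304, -2.858, 0.001]
contact_force: [-2.2, 0.7, 5.6]
grip_width: 0.0113
```

```bash
python3 st.py
```

```text
16.6 tcp [0.5526 0.2431 0.0239] bar yaw -49.04 z [-0.001 -0.001 -1.   ] j7 0.463 F [-2.23  0.71  5.61] M [-0.035  0.515  0.137] t7 [ 0.194 -0.814  0.403] w 0.0113
```

Emit:
drive_tool --commands '[{"tx":0.02,"ty":0.02,"tz":0,"rx":0,"ry":0,"rz":-0.5,"grip":1}]'

```text
clock: 16.73
tcp_pos: [0.5527, 0.2432, 0.0239]
orientation: [-1.402, -2.81, 0.003]
contact_force: [-3.8, -1.7, 6.2]
grip_width: 0.0109
```

```bash
python3 st.py
```

```text
16.73 tcp [0.5527 0.2432 0.0239] bar yaw -53.04 z [-0.001 -0.001 -1.   ] j7 0.409 F [-3.76 -1.72  6.17] M [-0.282  0.702  0.19 ] t7 [-0.041 -1.198  0.378] w 0.0109
```

Emit:
drive_tool --commands '[{"tx":-0.02,"ty":0,"tz":0.02,"rx":0,"ry":0,"rz":-0.5,"grip":1}]'

```text
clock: 16.85
tcp_pos: [0.5528, 0.2432, 0.0239]
orientation: [1.5, 2.76, -0.002]
contact_force: [1.0, 0.1, -2.3]
grip_width: 0.0111
```

```bash
python3 st.py
```

```text
16.85 tcp [0.5528 0.2432 0.0239] bar yaw -57.03 z [-0.    -0.001 -1.   ] j7 0.355 F [ 1.03  0.13 -2.32] M [-0.017 -0.266  0.229] t7 [-0.011  0.333  0.332] w 0.0111
```

Emit:
drive_tool --commands '[{"tx":-0.02,"ty":0.0,"tz":0.02,"rx":0,"ry":0,"rz":-0.5,"grip":1}]'

```text
clock: 16.98
tcp_pos: [0.5528, 0.2433, 0.024]
orientation: [1.594, 2.705, -0.001]
contact_force: [3.4, 0.0, -8.1]
grip_width: 0.0113
```

```bash
python3 st.py
```

```text
16.98 tcp [0.5528 0.2433 0.024 ] bar yaw -61.03 z [ 0.001 -0.001 -1.   ] j7 0.301 F [ 3.4   0.04 -8.12] M [ 0.174 -0.791  0.269] t7 [-0.031  1.186  0.289] w 0.0113
```

Emit:
drive_tool --commands '[{"tx":0,"ty":0,"tz":0.0,"rx":0,"ry":0,"rz":-0.5,"grip":1}]'

```text
clock: 17.1
tcp_pos: [0.5529, 0.2433, 0.024]
orientation: [1.688, 2.648, -0.001]
contact_force: [2.6, 0.6, -4.1]
grip_width: 0.011
```

```bash
python3 st.py
```

```text
17.1 tcp [0.5529 0.2433 0.024 ] bar yaw -65.02 z [ 0.001 -0.001 -1.   ] j7 0.247 F [ 2.56  0.57 -4.08] M [ 0.152 -0.567  0.325] t7 [-0.029  0.843  0.246] w 0.011
```

Emit:
drive_tool --commands '[{"tx":-0.02,"ty":0,"tz":0,"rx":0,"ry":0,"rz":0.5,"grip":1},{"tx":0,"ty":0,"tz":-0.01,"rx":0,"ry":0,"rz":0.5,"grip":1},{"tx":0,"ty":0,"tz":0,"rx":0,"ry":0,"rz":0.4,"grip":1},{"tx":0,"ty":0,"tz":0,"rx":0,"ry":0,"rz":0,"grip":1},{"tx":0,"ty":0,"tz":0,"rx":0,"ry":0,"rz":0,"grip":1}]'

```text
clock: 17.73
tcp_pos: [0.5526, 0.2432, 0.024]
orientation: [1.422, 2.8, -0.001]
contact_force: [4.4, -0.8, -6.1]
grip_width: 0.011
```

```bash
python3 st.py
```

```text
17.73 tcp [0.5526 0.2432 0.024 ] bar yaw -53.86 z [ 0.001 -0.001 -1.   ] j7 0.397 F [ 4.39 -0.78 -6.1 ] M [-0.256 -0.94   0.206] t7 [-0.555  1.308 -0.181] w 0.011
```

```bash
for i in 1 2 3; do python3 -c "
from h import *
eyes.grab_frame('side')"; python3 st.py; done
```

```text
17.77 tcp [0.5526 0.2432 0.024 ] bar yaw -53.87 z [ 0.001 -0.001 -1.   ] j7 0.397 F [ 5.04 -1.4  -7.99] M [-0.351 -1.045  0.201] t7 [-0.635  1.439 -0.192] w 0.011
17.82 tcp [0.5526 0.2432 0.024 ] bar yaw -53.87 z [ 0.001 -0.001 -1.   ] j7 0.397 F [ 4.63 -2.47 -7.68] M [-0.327 -1.125  0.179] t7 [-0.674  1.513 -0.194] w 0.0114
17.88 tcp [0.5526 0.2432 0.024 ] bar yaw -53.87 z [ 0.001 -0.001 -1.   ] j7 0.397 F [ 5.64 -2.5  -8.06] M [-0.346 -1.076  0.18 ] t7 [-0.675  1.515 -0.195] w 0.0113
```

Emit:
drive_tool --commands '[{"tx":0,"ty":0,"tz":0,"rx":0,"ry":0,"rz":0,"grip":0.55},{"tx":0,"ty":0,"tz":0,"rx":0,"ry":0,"rz":0,"grip":0.3},{"tx":0,"ty":0,"tz":0,"rx":0,"ry":0,"rz":0,"grip":0.3},{"tx":0,"ty":0,"tz":0,"rx":0,"ry":0,"rz":0,"grip":0.3}]'

```text
clock: 18.38
tcp_pos: [0.5519, 0.2443, 0.0244]
orientation: [-1.422, -2.801, -0.0]
contact_force: [0.2, 0.9, -0.2]
grip_width: 0.03
```

```bash
python3 st.py
```

```text
18.38 tcp [0.5519 0.2443 0.0244] bar yaw -53.83 z [-0.  0. -1.] j7 0.397 F [ 0.21  0.88 -0.24] M [ 0.011  0.004 -0.021] t7 [ 0.005  0.008 -0.001] w 0.03
```

Emit:
drive_tool --commands '[{"tx":0,"ty":0,"tz":0.5,"rx":0,"ry":0,"rz":0,"grip":0.3},{"tx":0,"ty":0,"tz":1,"rx":0,"ry":0,"rz":0,"grip":0.3},{"tx":0,"ty":0,"tz":1,"rx":0,"ry":0,"rz":0,"grip":0.3},{"tx":0,"ty":0,"tz":1,"rx":0,"ry":0,"rz":0,"grip":0.3},{"tx":-0.5,"ty":-1,"tz":1,"rx":0,"ry":0,"rz":0,"grip":0.3},{"tx":-0.5,"ty":-1,"tz":1,"rx":0,"ry":0,"rz":0,"grip":0.3},{"tx":-0.5,"ty":-1,"tz":0,"rx":0,"ry":0,"rz":0,"grip":0.3},{"tx":-0.5,"ty":-1,"tz":0,"rx":0,"ry":0,"rz":0,"grip":0.3},{"tx":-0.5,"ty":-1,"tz":0,"rx":0,"ry":0,"rz":0,"grip":0.3},{"tx":0,"ty":-1,"tz":0,"rx":0,"ry":0,"rz":0,"grip":0.3}]'

```text
clock: 19.62
tcp_pos: [0.5011, 0.123, 0.1343]
orientation: [-1.421, -2.801, 0.0]
contact_force: [-0.4, -0.7, 0.5]
grip_width: 0.03
```

Emit:
drive_tool --commands '[{"tx":0,"ty":-1,"tz":0,"rx":0,"ry":0,"rz":0,"grip":0.3},{"tx":0,"ty":-1,"tz":0,"rx":0,"ry":0,"rz":0,"grip":0.3},{"tx":0,"ty":-1,"tz":0,"rx":0,"ry":0,"rz":0,"grip":0.3},{"tx":0,"ty":0,"tz":0,"rx":0,"ry":0,"rz":0,"grip":0.3}]'

```text
clock: 20.12
tcp_pos: [0.5023, 0.0619, 0.1343]
orientation: [1.427, 2.798, -0.001]
contact_force: [0.1, 0.2, 0.4]
grip_width: 0.0299
```

```bash
python3 st.py; python3 - <<'E'
from h import *
for n in ["side","top"]:
    f=eyes.grab_frame(n); P=cloud(f)
    u,v=(283,265) if n=="side" else (285,218)
    cv2.imwrite(f"pics/{n}7.png",cv2.resize(f["frame"][v-37:v+38,u-50:u+50],None,fx=8,fy=8,interpolation=cv2.INTER_CUBIC))
    cv2.imwrite(f"pics/{n}7f.png",f["frame"])
    bar=(f["range_z"]>0)&(P[...,2]>.034)&(P[...,2]<.043)&(np.hypot(P[...,0]-.553,P[...,1]-.242)<.022); q=P[bar].astype(np.float32)
    if len(q)<6: print(n,len(q)); continue
    print(n,"bar",len(q),cv2.minAreaRect(np.ascontiguousarray(q[:,:2]*1000)),q.mean(0))
    w,V=np.linalg.eigh(np.cov(q[:,:2].T)); print(np.degrees(np.arctan2(*V[::-1,1])))
    g=np.load(f"{n}4.npz"); g={k:g[k] for k in g}; P=cloud(g)
    bar=(g["range_z"]>0)&(P[...,2]>.034)&(P[...,2]<.043)&(np.hypot(P[...,0]-.553,P[...,1]-.242)<.022); q=P[bar]
    w,V=np.linalg.eigh(np.cov(q[:,:2].T)); print("before",np.degrees(np.arctan2(*V[::-1,1])))
E
```

```text
20.12 tcp [0.5023 0.0619 0.1343] bar yaw -54.04 z [ 0.    -0.001 -1.   ] j7 0.596 F [0.07 0.19 0.36] M [-0.007 -0.006 -0.003] t7 [ 0.118 -0.001  0.23 ] w 0.0299
side bar 39 ((552.9024047851562, 242.93399047851562), (12.374467849731445, 30.625947952270508), 35.942752838134766) [0.5527021  0.24430844 0.03844266]
126.95050585830907
before -171.71608196355197
top bar 90 ((552.3300170898438, 240.98336791992188), (12.81449031829834, 30.024682998657227), 32.93296813964844) [0.5519423  0.24084322 0.03749873]
124.72831945702055
before -171.29836411884057
```

View pics/top7.png

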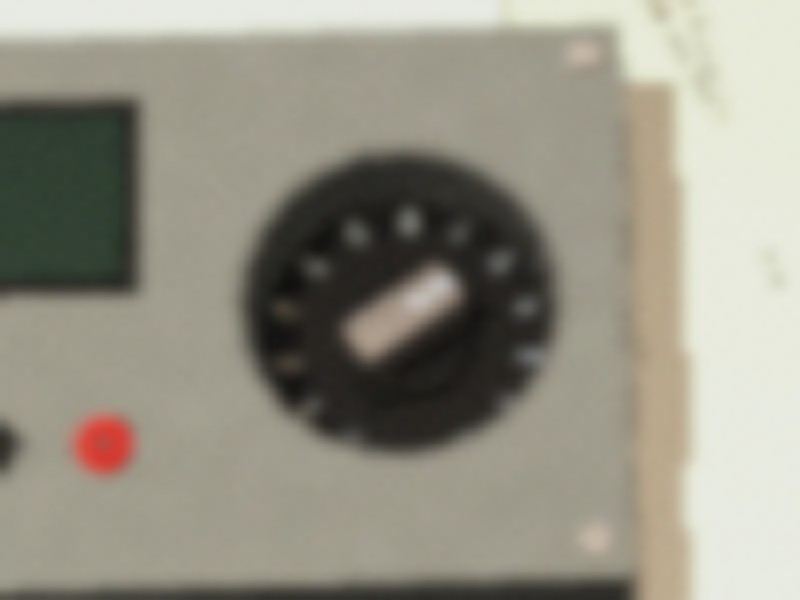

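View pics/side7f.png

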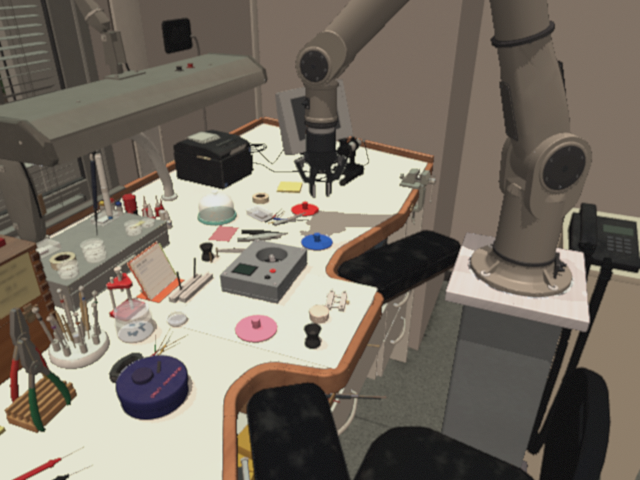

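```bash
python3 -c "
from h import *
print(workorder.hand_in())"
```

```text
the job is handed in; nothing more can be done
None
```

The blue cover is off and lying flat on the bare bench, knob up, at about (0.51, 0.07). The trim knob is resting against its sprung stop. I handed the job in at about 20 s.

- **Turning the knob:** I gripped the bar in the well and turned it clockwise from about +7° to −65°. The wrist moment and the last joint's torque then showed the stop's rise of about 0.6 N m per rad. The moment puts first touch at about −48.5°, the joint torque at about −46°.
- **How close to the limit:** I noticed the rise late. At its furthest the knob was about 0.29 to 0.33 rad past touch (limit 0.35 rad), or about 0.19 to 0.20 N m above the drag (limit 0.22 N m). By these estimates it stayed inside the limit, but not by much.
- **Where it was left:** I eased the knob back to −54° and let go. Afterwards the top camera read −55° and the side camera −53°. That is about 0.1 to 0.15 rad past touch, so it should stay put.
- **Other checks:** The cover's measured heights fit it lying flat. By eye, the other things had not moved. The gripper is clear above the bench with near-zero contact force.
- **A reading that looked wrong:** After easing back, the gripped knob still showed 0.18 N m where I expected about −0.04. I think the drag had reversed as the tool settled. It fell to about zero on release and the knob did not move.

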